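Shut the scoop away in the tray tier

ROBOT

A 6-joint arm with a two-finger parallel gripper is mounted at the origin on the work surface. World frame = base frame: x ahead of the robot, y to its left, z up, the work surface at z = 0. Lengths are in m, angles in rad, forces in N, time in s.
With the tool pointing down it reaches from about 0.25 to 0.775 m from the base axis. Payload 4 kg.
Tool frame: the origin (TCP) lies midway between the tips of the shut fingers; the grasp point (between the pads) lies 19 mm behind it (grip_point_offset is the distance from the TCP to the grasp point, in m); z points along the fingers, y is the line along which they close (so a half turn about z gives the same grasp; the last joint's range is limited). The gripper opens to 94 mm and grips with 3 to 60 N. Pads are 16 mm wide; open, the fingers measure 119 mm over their backs; the gripper's body (75 mm by 177 mm) begins 78 mm behind the grasp point.
Start: joints at [1.122, 0.087, 1.371, -0, 1.684, -0.103], TCP at [0.186, 0.517, 0.206] pointing down, gripper open.
Joint ranges: [-3.1, 3.1], [-0.76, 2.03], [0.27, 2.55], [-1.08, 4.22], [0.17, 2.65], [-2.57, 2.57]. Speed limits (rad/s): [2.79, 2.79, 3.14, 3.14, 3.14, 3.14].

INTERFACE

Orientations are given as [roll, pitch, yaw] about the fixed x, y, z axes, in that order (R = Rz(yaw) Ry(pitch) Rx(roll)).
In Python, from bench import * gives the robot as it stands.
- The arm moves only by the tool carry_out, never from a script. Its argument "commands" is a list of rows, each a list of 6 numbers: the shift along the tool's x, y, z in m, then the turn, a rotation vector about the tool's x, y, z in rad. In form: [[tx, ty, tz, rx, ry, rz], ...]. A call has exactly 5 rows; each row is the pose to reach, as a shift and turn from the pose commanded when the call began, along the tool's axes at that moment; what a row does not reach only later rows make up. A row lasts 1/10 s, in which the tool goes at most 50 mm and 8.59 degrees, less where a joint would pass 70% of its speed; a pose out of reach is approached as far as the arm can. A call with a gripper value outside its range is refused whole. "jaw" is the opening, from 0 (shut) to 1 (fully open), set as the call begins (left out, the last holds). The fingers move at their own pace and stop on an object; the grip force is fixed at half the most. Time passes only in rows, so rows that repeat a pose let the fingers close, or fill a call up. It gives the time, the measured TCP pose, the force, the opening and the grip force at its end, in the units of the state.
- get_obs(): the state, without advancing time (a new reading comes with each control period).
- snapshot(name): name is "scene" or "side" or "wrist"; returns a dict with "img" (384x512x3 uint8, red, green, blue), "range_z" (384x512 float32, m along the optical axis (not along the pixel's ray), 0 where there is no reading), "fx", "fy", "cx", "cy" (pixels), "R" (3x3) and "t" (3): a world point X has camera coordinates R X + t. Camera axes: x right, y down, z forward; pixel columns grow to the right and rows downward; lengths in m; the calibration is good to about 2 mm. The wrist camera is an equidistant fisheye: a pixel r from the principal point sees the ray r / f radians off the axis. A picture is of the moment at which its call begins.
- close_job(): hands the job in; it is judged then, once.
The state is a dict: "time": time; "joint_positions": joint angles; "qvel": joint speeds; "joint_torque": joint torques, N m; "tool_pos": TCP position; "ee_rot": TCP orientation; "wrist_force": force on the tool from outside, world axes, zero at the start; "wrist_torque": the same for the moment, N m; "width": finger opening in m; "finger_force": force on a finger pad.
Only numpy, scipy, OpenCV 4.12 (cv2) and the standard library are available. Lean on these libraries where they do the work, as an engineer would, in place of code of your own. Each camera call takes 0.05 s, during which the arm holds its last target. There are 200 camera calls.

TASK

Slide the blue gate of the tray tier clear of the bay with the yellow liner, put the scoop in through that bay's mouth, under the upper tray, so that it lies flat on the liner, wholly inside with its handle towards the mouth, and let it go. Then slide the gate back squarely across that bay to shut the scoop in. Leave the wheel axle assembly, jar, beaker, tin and brick separator where they are.

Things in the scene. Friction and masses are not known exactly. Their poses are not given: they have to be found in the camera images.
- tier: Fixed tray tier, 200 (x) x 272 (y) x 225 mm high; origin under its centre, open front faces its own -x. Two bays side by side, centred at y = +60 and -60, 114 mm wide inside, from the mouth at x = -100 to the back wall's inside at x = +90; floor top z = 6; clear walls 6 mm thick up to z = 48 beside, between and behind the bays. Steel posts 12 mm square at x = +-94, y = +-130.
- tier_roof (a point): Middle of the lower front edge of the translucent upper tray that roofs both bays (tier x = -100, y = 0, z = 170); the tray reaches from there to tier x = +100, y +-136, top at z = 225. Axes as the tier's.
- tier_sill (a point): Middle of the top of the aluminium gate track that forms a sill across both mouths (tier x = -110, y = 0, z = 12): 20 mm deep (tier x -120 to -100), 250 mm long, 6 mm higher than the bay floors.
- gate (a joint): Sliding gate, m along the tier's +y: 0 = midway, +0.060 squarely across the bay at tier y = +60, -0.060 across the one at y = -60; stops at +-0.064. Blue panel 116 wide (y), 6 thick, tier z 13 to 81, tier x -111 to -105; friction about 1.5 N, stays where left.
- gate_grip (a point): Grip point of the gate's white fin: the fin is 14 mm thick (y), stands 40 mm out of the panel towards the robot (tier x -151 to -111), z 31 to 75 of the tier; this point is its middle (tier x = -134, z = 55). Axes as the tier's.
- card: Yellow liner sheet (170 x 96 x 1 mm) on the floor of the bay where the scoop belongs (either bay); origin at the middle of the bay's floor, axes parallel to the tier's. The axle assembly stands in the other bay.
- scoop: Loose stainless scoop, 160 mm long (x) x 84 wide x 41 high, about 0.17 kg; origin at mid-length on its underside. Open-fronted bowl from x = -10 to +80, walls 3 mm, 40 mm high at the back; handle bar from x = -80 to -10, 18 wide (y), 14 high, its middle at z = 34.
- scoop_grip (a point): Point in the scoop's handle to grip: scoop x = -50, z = 34, axes as the scoop's.
- axle: Loose grey wheel axle assembly in the other bay, 64 x 92 x 46 mm, origin under its centre; must stay.
- jar: Loose glass jar with aluminium lid, 76 mm diameter, 115 high, origin under its centre; must stay.
- separator: Loose orange brick separator lying flat, 130 (x) x 30 x 18 mm, origin under its centre; must stay.
- beaker: Loose green plastic beaker, 60 mm diameter, 80 high, origin under its centre; must stay.
- tin: Loose steel tin with a white label, 58 mm diameter, 82 high, origin under its centre; must stay.
Things that resemble listed ones, but are neither listed nor needed, are in the scene too. Leave any orange or pink look-alike of the scoop alone.

How it is judged:
By the outcome, as a careful person would: the job done as asked, in the order asked, and still so for the second after the job is handed in, with the robot touching nothing.
It also fails if it takes over 70 s, if anything falls off the work surface, if the arm or the gripper's body presses on something with over 40 N, if the wrist force passes 120 N, or if a joint passes its speed limit or range.

## Working session

There is one attempt and no reset: what is moved stays moved. The work goes in short steps, Python scripts to look and compute and a tool call to move; the robot and the scene stay as the last step left them, time stands still between calls to the robot, and variables do not carry over. Pictures are saved under pics/ and viewed, at most 10 in all, crops included, and the job is handed in when it is done.

Besides the shell and the picture viewer there is one more tool, called after "Request:" as a command line: name --pt "numbers of a row" for each row, then --argument value for the rest. carry_out: Moves the arm, as the interface text tells. Its arguments: {"type":"object","properties":{"commands":{"type":"array","items":{"type":"array","items":{"type":"number"}}},"jaw":{"type":"number"}},"required":["commands"]}

```bash
ls; mkdir -p pics; cat > h.py <<'E'
from bench import *
import numpy as np, cv2
def snap(n,name):
    s=snapshot(n); np.savez(f'{name}.npz',**s); cv2.imwrite(f'pics/{name}.png',s['img'][:,:,::-1]); return s
def pts(s):
    v,u=np.mgrid[0:384,0:512]; z=s['range_z']
    c=np.stack([(u-s['cx'])/s['fx']*z,(v-s['cy'])/s['fy']*z,z],-1)
    return (c-s['t'])@s['R']
E
python3 - <<'E'
from h import *
a=snap('scene','sc0');b=snap('side','si0')
cv2.imwrite('pics/both.png',cv2.resize(np.vstack([a['img'],b['img']])[:,:,::-1],None,fx=.78,fy=.78))
for s in(a,b): print(s['fx'],s['cx'],s['cy'],-s['R'].T@s['t'],s['R'][2])
print(get_obs())
E
```

```text
pics
360.90270040867557 256.0448881213627 189.1665058901946 [0.67023506 0.80627206 1.02556462] [-0.13470345 -0.68926386 -0.71187802]
492.8007125849043 258.72104152104345 196.76101733097158 [ 0.06826213 -0.98740987  0.98556   ] [ 0.30806099  0.69843905 -0.64597316]
{'time': 0.1, 'joint_positions': array([ 1.12189614e+00,  8.78871546e-02,  1.37205426e+00, -6.59805161e-05,
        1.68362495e+00, -1.03131797e-01]), 'qvel': array([ 4.56122111e-05, -1.45849312e-03, -3.42651569e-03,  1.25667905e-03,
        1.06034246e-03,  6.17708746e-04]), 'joint_torque': array([ 2.01753741e-03, -3.41254735e+01, -3.03301084e+01,  7.18530058e-02,
        3.04968178e-02, -8.51395498e-05]), 'tool_pos': array([0.18623512, 0.51699038, 0.20444271]), 'ee_rot': array([-3.13962267e+00, -1.37965206e-04,  2.79581676e+00]), 'wrist_force': array([-0.02407821,  0.12253537,  0.22756831]), 'wrist_torque': array([ 0.02060261, -0.01888971,  0.01699934]), 'finger_force': 0.0, 'width': 0.09419633364027062}
```

View pics/sc0.png

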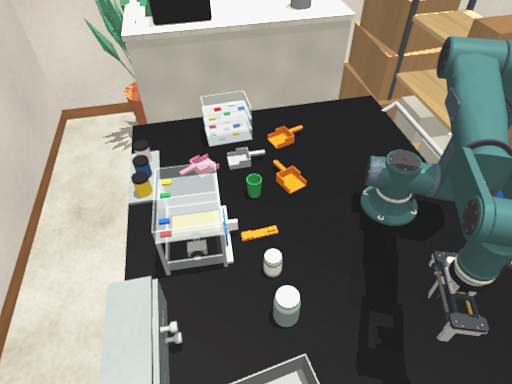

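View pics/si0.png

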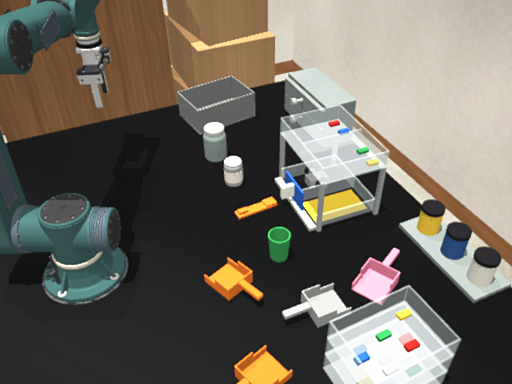

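The scene view shows the tier at (190,215) with its mouth towards the robot. The yellow liner is in the far (-y) bay, the blue gate and white fin are at (228,224), and the axle is at (198,248). There are four scoop-like things: grey-steel (240,157), orange (290,180), orange (282,137) and pink (200,163). In the side view these are (322,303), (232,280), (262,370) and (378,277). Only the grey one is stainless, so I'll confirm it in a crop.

```bash
python3 - <<'E'
from h import *
a=dict(np.load('sc0.npz'));b=dict(np.load('si0.npz'))
c1=cv2.resize(a['img'][140:290,130:310],None,fx=3.2,fy=3.2,interpolation=2)
c2=cv2.resize(b['img'][110:340,200:420],None,fx=2,fy=2,interpolation=2)
h=max(c1.shape[0],c2.shape[0])
c1=cv2.copyMakeBorder(c1,0,max(0,h-c1.shape[0]),0,0,0);c2=cv2.copyMakeBorder(c2,0,h-c2.shape[0],0,0,0)
o=np.hstack([c1,c2]);print(o.shape);cv2.imwrite('pics/crop.png',cv2.resize(o,(800,int(h*800/o.shape[1])))[:,:,::-1])
for n,s in(('scene',a),('side',b)):
    P=pts(s);H=cv2.cvtColor(s['img'],cv2.COLOR_RGB2HSV);h_,S,V=[H[...,i].astype(int) for i in range(3)]
    ok=s['range_z']>0
    def rep(nm,m):
        k,l,st,ce=cv2.connectedComponentsWithStats((m&ok).astype(np.uint8))
        for i in range(1,k):
            if st[i,4]>25:
                p=P[l==i]; r=cv2.minAreaRect((p[:,:2]*1000).astype(np.float32))
                print(n,nm,ce[i].round(),st[i,4],'med',np.median(p,0).round(3),'lo',np.percentile(p,3,0).round(3),'hi',np.percentile(p,97,0).round(3),'rect',np.round(r[0]),np.round(r[1]),round(r[2],1))
    t=(P[...,0]>.2)&(P[...,0]<1)&(abs(P[...,1])<.6)&(P[...,2]>-.02)&(P[...,2]<.3)
    rep('yellow',t&(h_>20)&(h_<35)&(S>60)&(V>90))
    rep('blue',t&(h_>100)&(h_<125)&(S>120)&(V>60))
    rep('green',t&(h_>50)&(h_<85)&(S>120)&(V>50))
    rep('orange',t&(h_>8)&(h_<20)&(S>150)&(V>90))
    rep('grey',t&(S<40)&(V>90)&(P[...,2]>.004)&(P[...,2]<.13))
E
```

```text
(480, 1016, 3)
scene yellow [277. 139.] 100 med [ 0.315 -0.482  0.001] lo [ 0.281 -0.506 -0.004] hi [ 0.345 -0.451  0.006] rect [ 310. -479.] [81. 59.] 21.5
scene yellow [292. 183.] 188 med [ 0.327 -0.189  0.002] lo [ 0.295 -0.23  -0.003] hi [ 0.355 -0.152  0.019] rect [ 334. -190.] [74. 81.] 24.4
scene yellow [143. 189.] 217 med [ 0.905 -0.233  0.05 ] lo [ 0.882 -0.253  0.014] hi [ 0.937 -0.226  0.084] rect [ 925. -254.] [46. 87.] 60.6
scene yellow [166. 182.] 54 med [ 0.8   -0.108  0.181] lo [ 0.784 -0.132  0.172] hi [ 0.814 -0.1    0.185] rect [ 800. -116.] [33. 35.] 89.3
scene yellow [258. 232.] 185 med [0.517 0.034 0.009] lo [0.457 0.02  0.003] hi [0.569 0.049 0.018] rect [512.  34.] [122.  31.] 2.9
scene blue [144. 169.] 98 med [ 0.896 -0.334  0.066] lo [ 0.883 -0.347  0.027] hi [ 0.932 -0.321  0.088] rect [ 906. -302.] [54. 95.] 4.0
scene blue [164. 221.] 55 med [0.812 0.062 0.183] lo [0.798 0.047 0.176] hi [0.826 0.067 0.186] rect [812.  60.] [30. 27.] 38.7
scene green [254. 185.] 327 med [ 0.489 -0.154  0.052] lo [ 0.462 -0.278 -0.003] hi [ 0.513 -0.136  0.079] rect [ 482. -
[... 5616 characters left out ...]
6.] 0.1
side grey [390. 257.] 97 med [ 0.728 -0.327  0.041] lo [ 0.703 -0.345  0.036] hi [ 0.756 -0.31   0.044] rect [ 730. -328.] [66. 14.] 29.6
side grey [383. 286.] 60 med [ 0.673 -0.376  0.006] lo [ 0.656 -0.411  0.004] hi [ 0.694 -0.361  0.024] rect [ 675. -387.] [60. 39.] 81.5
side grey [314. 306.] 960 med [ 0.479 -0.377  0.028] lo [ 0.404 -0.413  0.005] hi [ 0.55  -0.329  0.043] rect [ 477. -371.] [ 90. 161.] 89.6
side grey [386. 331.] 2830 med [ 0.54 -0.55  0.12] lo [ 0.461 -0.597  0.117] hi [ 0.624 -0.507  0.127] rect [ 538. -553.] [175.  97.] 1.3
side grey [336. 364.] 862 med [ 0.428 -0.55   0.08 ] lo [ 0.425 -0.596  0.011] hi [ 0.43  -0.513  0.127] rect [ 428. -555.] [ 4. 91.] 2.5
```

View pics/crop.png

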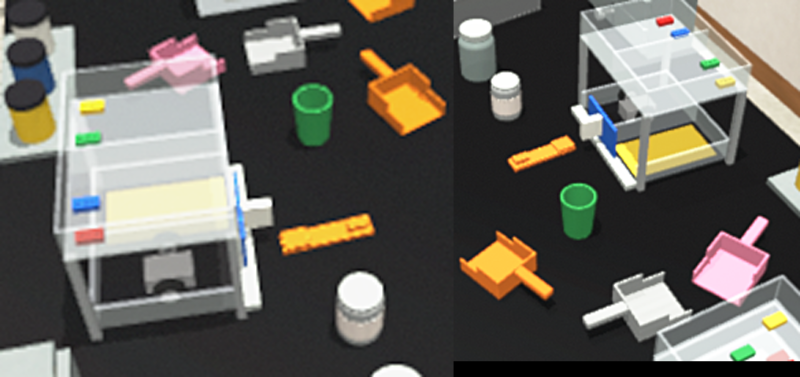

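The crop confirms it: the grey-white steel scoop's handle points towards the robot (-x), and the other three are orange or pink decoys. Next I'll measure the tier, fin and scoop precisely.

```bash
python3 - <<'E'
import bench; print([n for n in dir(bench) if n[0]!='_'])
from h import *
Q=[];C=[];W=[]
for k,f in enumerate(('sc0','si0')):
    s=dict(np.load(f+'.npz'));P=pts(s);m=s['range_z']>0;Q.append(P[m]);C.append(cv2.cvtColor(s['img'],cv2.COLOR_RGB2HSV)[m].astype(int));W.append(np.full(m.sum(),k))
Q=np.vstack(Q);C=np.vstack(C);W=np.hstack(W)
def box(lo,hi,c=True): return np.all((Q>lo)&(Q<hi),1)&c
white=(C[:,1]<50)&(C[:,2]>110)
def R(nm,m):
    for k in(0,1,2):
        q=Q[m&((W==k)|(k==2))]
        if len(q)<8: print(nm,k,len(q));continue
        r=cv2.minAreaRect((q[:,:2]*1000).astype(np.float32));l=cv2.fitLine((q[:,:2]*1000).astype(np.float32),cv2.DIST_HUBER,0,.01,.01).ravel()
        print(nm,k,len(q),np.median(q,0).round(4),np.percentile(q,2,0).round(3),np.percentile(q,98,0).round(3),'rect',np.round(r[0],1),np.round(r[1],1),round(r[2],2),'line ang',round(np.degrees(np.arctan2(l[1],l[0])),1))
R('sill',box([.59,-.16,.009],[.64,.16,.016],white))
R('fin',box([.56,-.12,.025],[.612,.12,.085],white))
R('fintop',box([.56,-.12,.071],[.608,.12,.085],white))
blue=(C[:,0]>100)&(C[:,0]<128)&(C[:,1]>90)
R('panel',box([.60,-.14,.02],[.635,.14,.09],blue))
R('roof',box([.55,-.2,.215],[.9,.2,.235]))
R('post',box([.6,-.16,.09],[.85,.16,.165]))
R('liner',box([.63,-.14,.0],[.83,0,.015],(C[:,0]>20)&(C[:,0]<35)&(C[:,1]>60)))
R('scoop',box([.36,-.45,.006],[.58,-.29,.05],white))
R('handle',box([.36,-.45,.034],[.455,-.29,.05],white))
R('bowl',box([.47,-.45,.006],[.58,-.29,.05],white))
E
```

```text
['IKError', 'close_job', 'get_obs', 'grip_point_offset', 'snapshot']
sill 0 164 [0.6236 0.058  0.0116] [ 0.611 -0.113  0.009] [0.637 0.131 0.015] rect [623.7   8.6] [252.2  19.6] 87.41 line ang 87.0
sill 1 226 [ 0.6183 -0.0508  0.0116] [ 0.608 -0.128  0.009] [0.635 0.128 0.015] rect [6.225e+02 4.000e-01] [265.7  28.2] 88.87 line ang 88.2
sill 2 390 [ 0.6206 -0.0066  0.0116] [ 0.608 -0.123  0.009] [0.636 0.13  0.015] rect [622.5   1.2] [267.2  28.2] 88.87 line ang 87.3
fin 0 84 [0.599  0.0215 0.0617] [0.585 0.011 0.033] [0.611 0.025 0.075] rect [598.1  17.6] [15.7 27.4] 83.72 line ang -3.5
fin 1 155 [0.594  0.0076 0.0588] [0.58  0.002 0.033] [0.611 0.021 0.076] rect [595.9  11.8] [31.7 23.3] 1.15 line ang -10.1
fin 2 239 [0.5956 0.0111 0.0596] [0.58  0.003 0.033] [0.611 0.024 0.076] rect [596.4  13.5] [24.4 33.2] 84.38 line ang -0.5
fintop 0 21 [0.5948 0.0176 0.0739] [0.584 0.011 0.071] [0.607 0.024 0.076] rect [595.8  17.2] [12.9 23.5] 88.79 line ang -24.3
fintop 1 30 [0.594  0.0115 0.0738] [0.58  0.004 0.071] [0.606 0.02  0.077] rect [592.6  10.8] [27.4 15.4] 14.13 line ang 3.9
fint
[... 2122 characters left out ...]
] 84.74 line ang -0.3
handle 1 188 [ 0.4247 -0.3738  0.0402] [ 0.398 -0.38   0.034] [ 0.454 -0.362  0.044] rect [ 425.4 -370.3] [59.1 20.9] 1.53 line ang 0.3
handle 2 226 [ 0.4251 -0.372   0.04  ] [ 0.398 -0.38   0.034] [ 0.454 -0.358  0.044] rect [ 425.4 -368. ] [59.1 25.5] 1.53 line ang 3.0
bowl 0 226 [ 0.5052 -0.3753  0.0192] [ 0.471 -0.412  0.006] [ 0.555 -0.323  0.039] rect [ 514.4 -367.8] [94.1 88. ] 89.72 line ang 86.0
bowl 1 484 [ 0.5059 -0.3829  0.0215] [ 0.471 -0.414  0.006] [ 0.555 -0.328  0.041] rect [ 513.6 -370.8] [87.2 89.6] 0.01 line ang 83.3
bowl 2 710 [ 0.5057 -0.3789  0.0209] [ 0.471 -0.414  0.006] [ 0.555 -0.325  0.041] rect [ 514.1 -368.1] [94.9 88.5] 89.72 line ang 83.6
```

```bash
cat >> h.py <<'E'
from scipy.spatial.transform import Rotation as Rt
print_=print
TC=np.array([.7325,.002,0]);TY=np.radians(-2.5)
def tier(x,y,z): return TC+Rt.from_euler('z',TY).apply([x,y,z])
def ori(a,psi):  # pitch a below horizontal (deg), heading psi (deg)
    a,p=np.radians(a),np.radians(psi)
    z=np.array([np.cos(a)*np.cos(p),np.cos(a)*np.sin(p),-np.sin(a)]);y=np.array([-np.sin(p),np.cos(p),0])
    return np.stack([np.cross(y,z),y,z],1)
def rel(g,a,psi):
    "move so the grasp point comes to g"
    o=get_obs();R0=Rt.from_euler('xyz',o['ee_rot']).as_matrix();R1=ori(a,psi)
    t=np.array(g)+R1[:,2]*grip_point_offset
    d=R0.T@(t-o['tool_pos']);r=Rt.from_matrix(R0.T@R1).as_rotvec()
    print('g',np.round(o['tool_pos']-R0[:,2]*grip_point_offset,4),'to',np.round(g,4),'cmd',d.round(4).tolist(),r.round(3).tolist(),'|r|deg',np.degrees(np.linalg.norm(r)).round(1),'q',o['joint_positions'].round(2),'w',round(o['width'],4),'t',round(o['time'],2))
E
python3 - <<'E'
from h import *
print(grip_point_offset)
rel([.42,.3,.25],50,-2.5)
rel([.52,.016,.18],50,-2.5)
print(tier(-.137,.008,.055))
E
```

```text
0.0188
g [0.1863 0.517  0.2232] to [0.42 0.3  0.25] cmd [-0.305, -0.1214, -0.031] [-0.107, -0.693, -0.289] |r|deg 43.5 q [ 1.12  0.09  1.37 -0.    1.68 -0.1 ] w 0.0942 t 0.1
g [0.1863 0.517  0.2232] to [0.52  0.016 0.18 ] cmd [-0.4954, -0.3545, 0.0395] [-0.107, -0.693, -0.289] |r|deg 43.5 q [ 1.12  0.09  1.37 -0.    1.68 -0.1 ] w 0.0942 t 0.1
[0.59597935 0.01596824 0.055     ]
```

Request:
carry_out --pt "-0.05 -0.02 -0.02 -0.02 -0.14 -0.06" --pt "-0.09 -0.036 -0.03 -0.04 -0.28 -0.12" --pt "-0.135 -0.054 -0.03 -0.065 -0.42 -0.175" --pt "-0.18 -0.072 -0.03 -0.085 -0.56 -0.23" --pt "-0.225 -0.09 -0.03 -0.107 -0.693 -0.289" --jaw 0.5

```text
time: 0.6
tool_pos: [0.3686, 0.356, 0.2362]
ee_rot: [3.139, 0.697, 3.096]
wrist_force: [0.8, -0.4, 0.7]
width: 0.0572
finger_force: 0.0
```

```bash
python3 -c "
from h import *
rel([.52,.016,.16],50,-2.5)"
```

```text
g [0.3565 0.3565 0.2506] to [0.52  0.016 0.16 ] cmd [-0.0789, -0.3334, 0.1832] [0.002, -0.001, -0.001] |r|deg 0.2 q [ 1.05 -0.26  1.79 -0.63  1.3  -0.4 ] w 0.0572 t 0.6
```

Request:
carry_out --pt "-0.01 -0.042 0.023 0 0 0" --pt "-0.02 -0.084 0.046 0 0 0" --pt "-0.03 -0.126 0.069 0 0 0" --pt "-0.04 -0.168 0.092 0 0 0" --pt "-0.05 -0.21 0.115 0 0 0"

```text
time: 1.1
tool_pos: [0.4693, 0.1402, 0.1775]
ee_rot: [3.138, 0.692, 3.093]
wrist_force: [0.5, 0.1, -0.7]
width: 0.0469
finger_force: 0.0
```

Request:
carry_out --pt "-0.01 -0.042 0.023 0 0 0" --pt "-0.02 -0.084 0.046 0 0 0" --pt "-0.029 -0.123 0.068 0 0 0" --pt "-0.029 -0.123 0.068 0 0 0" --pt "-0.029 -0.123 0.068 0 0 0"

```text
time: 1.6
tool_pos: [0.5286, 0.0141, 0.1426]
ee_rot: [3.137, 0.688, 3.087]
wrist_force: [0.5, 0.3, 0.1]
width: 0.0472
finger_force: 0.0
```

```bash
python3 -c "
from h import *
s=snap('wrist','w1');print(s['fx'],s['cx'],s['cy'])
rel(tier(-.137,.008,.055),50,-2.5)"
```

```text
297.3186396354542 256.3711730791653 191.74385318837076
g [0.5168 0.0163 0.1578] to [0.596 0.016 0.055] cmd [0.0042, 0.0032, 0.1296] [-0.0, -0.009, -0.006] |r|deg 0.6 q [-0.1  -0.43  2.09  0.05  0.79 -1.65] w 0.0472 t 1.65
```

View pics/w1.png

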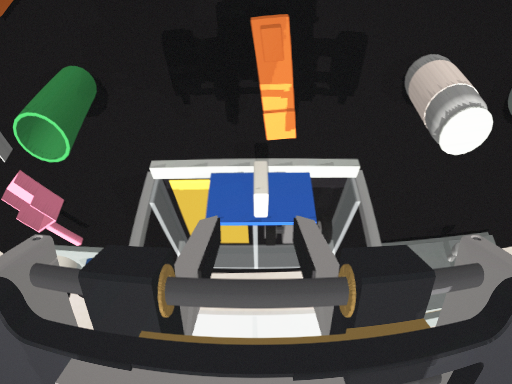

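The wrist view shows the fin at (261,190), centred between the fingers (about 205 and 315). It also shows the yellow liner on the -y side. Moving in.

Request:
carry_out --pt "0.001 0.001 0.035 0 -0.002 -0.002" --pt "0.002 0.002 0.07 0 -0.004 -0.003" --pt "0.003 0.003 0.1 0 -0.007 -0.005" --pt "0.004 0.003 0.13 0 -0.009 -0.006" --pt "0.004 0.003 0.13 0 -0.009 -0.006"

```text
time: 2.15
tool_pos: [0.6073, 0.0189, 0.0364]
ee_rot: [-3.141, 0.692, 3.105]
wrist_force: [-1.4, -0.6, -0.4]
width: 0.0468
finger_force: 0.0
```

Request:
carry_out --pt "0 0 0 0 0 0" --pt "0 0 0 0 0 0" --pt "0 0 0 0 0 0" --pt "0 0 0 0 0 0" --pt "0 0 0 0 0 0" --jaw 0

```text
time: 2.65
tool_pos: [0.6095, 0.0152, 0.0429]
ee_rot: [-3.14, 0.703, 3.1]
wrist_force: [-4.4, 0.2, 5.6]
width: 0.014
finger_force: 30.0
```

```bash
python3 -c "
from h import *
rel(tier(-.137,.008,.055),50,-2.5)
rel(tier(-.137,.060,.055),50,-2.5)
print(get_obs()['wrist_force'],get_obs()['finger_force'])"
```

```text
g [0.5973 0.0157 0.0572] to [0.596 0.016 0.055] cmd [0.0026, 0.0002, 0.0008] [-0.0, 0.005, 0.001] |r|deg 0.3 q [-0.08 -0.09  2.06  0.06  0.46 -1.65] w 0.014 t 2.65
g [0.5973 0.0157 0.0572] to [0.5982 0.0679 0.055 ] cmd [0.0025, 0.0522, 0.0008] [-0.0, 0.005, 0.001] |r|deg 0.3 q [-0.08 -0.09  2.06  0.06  0.46 -1.65] w 0.014 t 2.65
[-4.42876806  0.18024804  5.5813012 ] 30.000377297401428
```

Request:
carry_out --pt "0 0.012 0 0 0 0" --pt "0 0.024 0 0 0 0" --pt "0 0.038 0 0 0 0" --pt "0 0.053 0 0 0 0" --pt "0 0.053 0 0 0 0"

```text
time: 3.15
tool_pos: [0.6119, 0.0695, 0.0429]
ee_rot: [-3.141, 0.703, 3.101]
wrist_force: [-5.2, 1.3, 6.4]
width: 0.0136
finger_force: 30.0
```

Request:
carry_out --pt "0 0 0 0 0 0" --pt "0 0 0 0 0 0" --pt "0 0 0 0 0 0" --pt "0 0 0 0 0 0" --pt "0 0 0 0 0 0" --jaw 0.4

```text
time: 3.65
tool_pos: [0.6112, 0.0679, 0.0408]
ee_rot: [-3.14, 0.699, 3.099]
wrist_force: [-0.5, -0.1, -0.8]
width: 0.0377
finger_force: 0.0
```

```bash
python3 -c "
from h import *
rel(tier(-.24,.060,.15),50,-2.5)
print(get_obs()['wrist_force'])"
```

```text
g [0.5991 0.0684 0.0552] to [0.4953 0.0724 0.15  ] cmd [0.0184, -0.0006, -0.1394] [-0.001, 0.001, 0.001] |r|deg 0.1 q [ 0.05 -0.06  2.05 -0.14  0.47 -1.37] w 0.0377 t 3.65
[-0.46462575 -0.12967204 -0.82410271]
```

Request:
carry_out --pt "0 0 -0.04 0 0 0" --pt "0 0 -0.085 0 0 0" --pt "0.005 0 -0.13 0 0 0" --pt "0 0 -0.16 0 0 0" --pt "-0.01 0 -0.17 0 0 0"

```text
time: 4.15
tool_pos: [0.509, 0.073, 0.1813]
ee_rot: [-3.141, 0.705, 3.1]
wrist_force: [-0.3, 0.4, -0.1]
width: 0.0378
finger_force: 0.0
```

```bash
python3 -c "
from h import *
rel([.36,-.369,.17],40,0)"
```

```text
g [0.4969 0.0735 0.1956] to [ 0.36  -0.369  0.17 ] cmd [0.1035, -0.4473, -0.0573] [-0.03, -0.167, -0.029] |r|deg 9.9 q [ 0.09 -0.49  2.06 -0.11  0.87 -1.4 ] w 0.0378 t 4.15
```

Request:
carry_out --pt "0.01 -0.045 -0.006 -0.003 -0.017 -0.003" --pt "0.02 -0.09 -0.012 -0.006 -0.034 -0.006" --pt "0.03 -0.135 -0.018 -0.009 -0.05 -0.009" --pt "0.04 -0.18 -0.024 -0.012 -0.068 -0.012" --pt "0.05 -0.22 -0.03 -0.015 -0.085 -0.015" --jaw 0.6

```text
time: 4.65
tool_pos: [0.4472, -0.1297, 0.1691]
ee_rot: [-3.14, 0.782, 3.122]
wrist_force: [0.8, -0.7, -0.6]
width: 0.0564
finger_force: 0.0
```

```bash
python3 -c "
from h import *
rel([.36,-.369,.17],40,0)"
```

```text
g [ 0.434  -0.1294  0.1824] to [ 0.36  -0.369  0.17 ] cmd [0.0562, -0.2407, -0.0397] [-0.016, -0.091, -0.013] |r|deg 5.3 q [-0.8  -0.65  2.21  0.6   1.06 -2.51] w 0.0564 t 4.65
```

j6 is close to its limit, so I'll use the half-turn grasp and rotate +π about tool z.

Request:
carry_out --pt "0 0 0 0 0 0.149" --pt "0 0 0 0 0 0.298" --pt "0 0 0 0 0 0.447" --pt "0 0 0 0 0 0.596" --pt "0 0 0 0 0 0.745"

```text
time: 5.15
tool_pos: [0.4475, -0.1293, 0.1681]
ee_rot: [2.549, 0.538, 2.198]
wrist_force: [-0.5, -0.6, -0.1]
width: 0.0563
finger_force: 0.0
```

Request:
carry_out --pt "0 0 0 0 0 0.149" --pt "0 0 0 0 0 0.298" --pt "0 0 0 0 0 0.447" --pt "0 0 0 0 0 0.596" --pt "0 0 0 0 0 0.745"

```text
time: 5.65
tool_pos: [0.4476, -0.1289, 0.1681]
ee_rot: [2.365, 0.052, 1.601]
wrist_force: [-0.7, -0.6, -0.2]
width: 0.0564
finger_force: 0.0
```

Request:
carry_out --pt "0 0 0 0 0 0.149" --pt "0 0 0 0 0 0.298" --pt "0 0 0 0 0 0.447" --pt "0 0 0 0 0 0.596" --pt "0 0 0 0 0 0.745"

```text
time: 6.15
tool_pos: [0.4476, -0.1289, 0.1681]
ee_rot: [2.484, -0.452, 1.034]
wrist_force: [0.1, -0.4, 0.1]
width: 0.0566
finger_force: 0.0
```

Request:
carry_out --pt "0 0 0 0 0 0.149" --pt "0 0 0 0 0 0.298" --pt "0 0 0 0 0 0.447" --pt "0 0 0 0 0 0.596" --pt "0 0 0 0 0 0.745"

```text
time: 6.65
tool_pos: [0.4476, -0.1289, 0.1681]
ee_rot: [2.991, -0.767, 0.193]
wrist_force: [0.8, 0.4, 0.1]
width: 0.0564
finger_force: 0.0
```

```bash
sed -i 's/return np.stack(\[np.cross(y,z),y,z\],1)/y=-y; return np.stack([np.cross(y,z),y,z],1)/' h.py; python3 -c "
from h import *
rel([.395,-.369,.14],40,0)"
```

```text
g [ 0.4344 -0.1286  0.1814] to [ 0.395 -0.369  0.14 ] cmd [-0.0881, 0.2301, 0.0054] [0.009, 0.095, 0.139] |r|deg 9.7 q [-0.79 -0.65  2.2   0.6   1.06  0.49] w 0.0564 t 6.65
```

Request:
carry_out --pt "-0.01 0.044 0.001 0.002 0.02 0.03" --pt "-0.022 0.09 0.001 0.004 0.04 0.06" --pt "-0.036 0.136 0.002 0.006 0.06 0.09" --pt "-0.052 0.18 0.003 0.008 0.08 0.12" --pt "-0.07 0.22 0.004 0.009 0.095 0.139"

```text
time: 7.15
tool_pos: [0.4206, -0.3595, 0.1414]
ee_rot: [3.134, -0.873, 0.008]
wrist_force: [0.9, -0.1, 0.6]
width: 0.0567
finger_force: 0.0
```

```bash
python3 -c "
from h import *
rel([.395,-.369,.13],40,0)"
```

```text
g [ 0.4062 -0.3595  0.1534] to [ 0.395 -0.369  0.13 ] cmd [-0.0252, 0.0093, 0.0065] [0.001, -0.001, 0.005] |r|deg 0.3 q [-1.32 -0.16  1.99  0.92  1.21 -0.06] w 0.0567 t 7.15
```

Request:
carry_out --pt "-0.008 0.004 0.002 0 0 0.002" --pt "-0.017 0.009 0.004 0 0 0.004" --pt "-0.025 0.009 0.0065 0 0 0.005" --pt "-0.025 0.009 0.0065 0 0 0.005" --pt "-0.025 0.009 0.0065 0 0 0.005"

```text
time: 7.65
tool_pos: [0.4108, -0.3645, 0.1184]
ee_rot: [3.14, -0.873, 0.004]
wrist_force: [0.7, -0.9, 0.6]
width: 0.0563
finger_force: 0.0
```

```bash
python3 -c "
from h import *
s=snap('wrist','w2')
rel([.428,-.369,.034],40,0)"
```

```text
g [ 0.3965 -0.3648  0.1309] to [ 0.428 -0.369  0.034] cmd [-0.0541, 0.0041, 0.0864] [-0.001, -0.0, 0.003] |r|deg 0.2 q [-1.34 -0.12  2.01  0.93  1.2  -0.12] w 0.0564 t 7.7
```

View pics/w2.png

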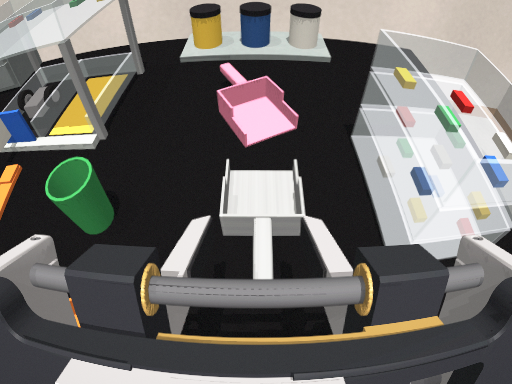

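The wrist view shows the steel scoop ahead, with its handle at x≈263 between the fingers (205 and 313) and parallel to them. Descending to grip it.

Request:
carry_out --pt "-0.014 0.002 0.022 0 0 0" --pt "-0.028 0.003 0.044 0 0 0" --pt "-0.041 0.004 0.066 0 0 0" --pt "-0.054 0.004 0.086 0 0 0" --pt "-0.054 0.004 0.086 0 0 0"

```text
time: 8.2
tool_pos: [0.4418, -0.3669, 0.0191]
ee_rot: [-3.135, -0.871, -0.001]
wrist_force: [-0.6, 0.6, 0.1]
width: 0.0562
finger_force: 0.0
```

```bash
python3 -c "
from h import *
rel([.428,-.369,.034],40,0);print(get_obs()['wrist_force'])"
```

```text
g [ 0.4274 -0.367   0.0312] to [ 0.428 -0.369  0.034] cmd [0.0026, 0.0021, -0.0014] [-0.006, 0.002, -0.001] |r|deg 0.4 q [-1.27  0.08  2.06  1.05  1.01 -0.3 ] w 0.0562 t 8.2
[-0.55057234  0.59598982  0.12006548]
```

Request:
carry_out --pt "0.0025 0.002 -0.0015 -0.006 0.002 -0.001" --pt "0.0025 0.002 -0.0015 -0.006 0.002 -0.001" --pt "0.0025 0.002 -0.0015 -0.006 0.002 -0.001" --pt "0.0025 0.002 -0.0015 -0.006 0.002 -0.001" --pt "0.0025 0.002 -0.0015 -0.006 0.002 -0.001"

```text
time: 8.7
tool_pos: [0.442, -0.3722, 0.0251]
ee_rot: [3.132, -0.875, 0.005]
wrist_force: [0.5, 0.9, -0.5]
width: 0.0565
finger_force: 0.0
```

Request:
carry_out --pt "0 0 0 0 0 0" --pt "0 0 0 0 0 0" --pt "0 0 0 0 0 0" --pt "0 0 0 0 0 0" --pt "0 0 0 0 0 0" --jaw 0

```text
time: 9.2
tool_pos: [0.442, -0.3716, 0.0243]
ee_rot: [3.134, -0.874, 0.004]
wrist_force: [0.7, 0.6, -0.1]
width: 0.0202
finger_force: 0.2
```

```bash
python3 -c "
from h import *
rel([.428,-.369,.09],40,0);print(get_obs()['wrist_force'],get_obs()['finger_force'])"
```

```text
g [ 0.4276 -0.3715  0.0363] to [ 0.428 -0.369  0.09 ] cmd [0.0414, -0.0024, -0.0341] [0.004, -0.002, 0.002] |r|deg 0.3 q [-1.27  0.08  2.05  1.05  1.01 -0.3 ] w 0.0202 t 9.2
[ 0.7173706   0.58458718 -0.08400875] 0.19224422983825207
```

Request:
carry_out --pt "0 0 0 0 0 0" --pt "0 0 0 0 0 0" --pt "0 0 0 0 0 0" --pt "0.008 0 -0.0065 0 0 0" --pt "0.016 0 -0.013 0 0 0"

```text
time: 9.7
tool_pos: [0.4421, -0.3713, 0.0451]
ee_rot: [3.135, -0.874, 0.002]
wrist_force: [0.4, 0.0, -0.8]
width: 0.0175
finger_force: 30.0
```

```bash
python3 -c "
from h import *
rel([.428,-.369,.16],40,0);print(get_obs()['wrist_force'],get_obs()['finger_force'])"
```

```text
g [ 0.4277 -0.3713  0.0571] to [ 0.428 -0.369  0.16 ] cmd [0.079, -0.0019, -0.0658] [0.004, -0.001, 0.002] |r|deg 0.3 q [-1.27  0.04  2.04  1.02  1.03 -0.25] w 0.0175 t 9.7
[ 0.41693332  0.03981713 -0.846487  ] 29.97053772211075
```

Request:
carry_out --pt "0.02 0 -0.0165 0 0 0" --pt "0.04 0 -0.033 0 0 0" --pt "0.06 0 -0.05 0 0 0" --pt "0.079 -0.002 -0.066 0.004 -0.001 0.002" --pt "0.079 -0.002 -0.066 0.004 -0.001 0.002"

```text
time: 10.2
tool_pos: [0.4433, -0.3714, 0.1536]
ee_rot: [3.126, -0.877, 0.012]
wrist_force: [0.2, -0.0, -1.0]
width: 0.0182
finger_force: 30.0
```

```bash
python3 -c "
from h import *
print(tier(-.265,-.06,.16)); rel(tier(-.265,-.06,.16),40,-2.5);print(get_obs()['wrist_force'],get_obs()['finger_force'])"
```

```text
[ 0.46513506 -0.04638376  0.16      ]
g [ 0.4288 -0.3712  0.1656] to [ 0.4651 -0.0464  0.16  ] cmd [0.0212, -0.3244, 0.0293] [-0.027, -0.005, 0.035] |r|deg 2.5 q [-1.27 -0.12  1.94  0.92  1.18 -0.01] w 0.0182 t 10.2
[ 0.16853431 -0.02586721 -1.00902888] 29.97204065322876
```

Request:
carry_out --pt "0.0027 -0.04 0.0036 -0.003 -0.001 0.004" --pt "0.0054 -0.081 0.0073 -0.006 -0.001 0.008" --pt "0.008 -0.122 0.011 -0.009 -0.002 0.012" --pt "0.0106 -0.162 0.0147 -0.012 -0.002 0.017" --pt "0.0133 -0.203 0.0183 -0.016 -0.003 0.022"

```text
time: 10.7
tool_pos: [0.4641, -0.1645, 0.1442]
ee_rot: [-3.13, -0.868, -0.037]
wrist_force: [1.0, 0.0, -1.6]
width: 0.0178
finger_force: 30.0
```

Request:
carry_out --pt "0.002 -0.03 0.003 -0.003 -0.001 0.003" --pt "0.004 -0.06 0.006 -0.006 -0.001 0.006" --pt "0.006 -0.09 0.008 -0.008 -0.002 0.009" --pt "0.008 -0.121 0.011 -0.011 -0.002 0.013" --pt "0.008 -0.121 0.011 -0.011 -0.002 0.013"

```text
time: 11.2
tool_pos: [0.4809, -0.0388, 0.1437]
ee_rot: [-3.126, -0.865, -0.043]
wrist_force: [0.1, -0.7, -2.2]
width: 0.0176
finger_force: 30.0
```

```bash
python3 - <<'E'
from h import *
rel(tier(-.265,-.06,.065),40,-2.5)
a=snap('scene','sc1');b=snap('side','si1');w=snap('wrist','w3')
c=[cv2.resize(i,(400,300)) for i in(a['img'][130:290,130:343],b['img'][120:300,190:430],w['img'])]
o=np.vstack([np.hstack(c[:2]),np.hstack([c[2],c[2]*0])]);cv2.imwrite('pics/c1.png',o[:,:,::-1])
E
```

```text
g [ 0.4666 -0.0385  0.1558] to [ 0.4651 -0.0464  0.065 ] cmd [-0.0697, 0.0091, 0.0579] [-0.016, 0.008, 0.0] |r|deg 1.0 q [-0.42 -0.69  2.31  0.45  0.74  0.98] w 0.0176 t 11.2
```

View pics/c1.png

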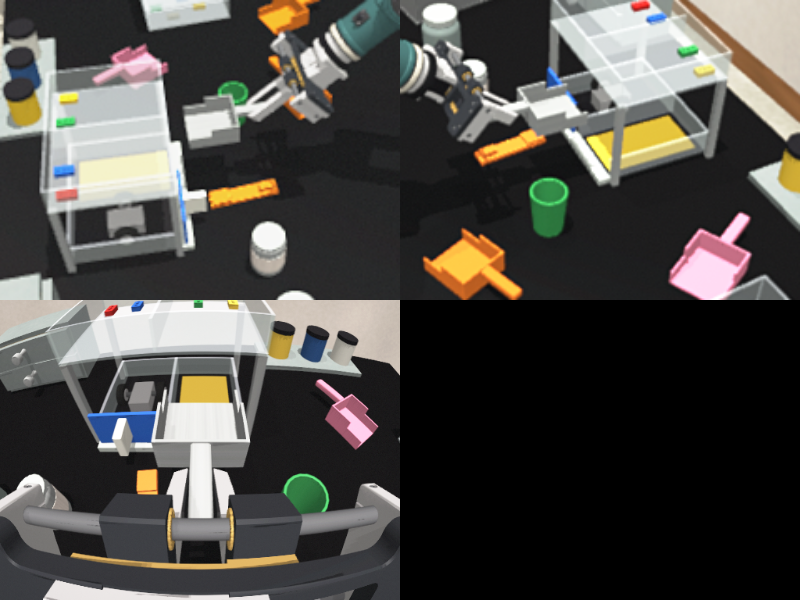

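The crops show the scoop held level in front of the open yellow bay, with the gate across the axle bay and the roof clear. Lowering.

Request:
carry_out --pt "-0.017 0.003 0.014 -0.004 0.002 0" --pt "-0.035 0.006 0.029 -0.008 0.004 0" --pt "-0.052 0.009 0.043 -0.012 0.006 0" --pt "-0.07 0.009 0.058 -0.016 0.008 0" --pt "-0.07 0.009 0.058 -0.016 0.008 0"

```text
time: 11.85
tool_pos: [0.4773, -0.0546, 0.049]
ee_rot: [-3.138, -0.866, -0.063]
wrist_force: [-1.1, 0.0, -2.9]
width: 0.018
finger_force: 30.0
```

```bash
python3 - <<'E'
from h import *
rel(tier(-.16,-.06,.065),40,-2.5)
a=snap('side','si2');b=snap('scene','sc2')
for s in(a,b):
    P=pts(s);H=cv2.cvtColor(s['img'],cv2.COLOR_RGB2HSV).astype(int)
    m=(s['range_z']>0)&(H[...,1]<50)&(H[...,2]>110)&(P[...,0]>.50)&(P[...,0]<.606)&(P[...,1]>-.12)&(P[...,1]<.01)&(P[...,2]>.02)&(P[...,2]<.085)
    q=P[m];r=cv2.minAreaRect((q[:,:2]*1000).astype(np.float32));print(m.sum(),r,np.percentile(q,[2,50,98],axis=0).round(3))
E
```

```text
g [ 0.463  -0.0537  0.0612] to [ 0.57  -0.051  0.065] cmd [0.0721, -0.0094, 0.0789] [0.011, 0.006, -0.012] |r|deg 1.0 q [-0.45 -0.54  2.45  0.66  0.5   0.71] w 0.018 t 11.85
778 ((546.5986328125, -60.44821548461914), (90.23773193359375, 93.26239013671875), 86.339111328125) [[ 0.501 -0.104  0.023]
 [ 0.547 -0.052  0.035]
 [ 0.592 -0.017  0.065]]
577 ((547.8447265625, -57.176109313964844), (92.38192749023438, 95.35709381103516), 86.68575286865234) [[ 0.506 -0.101  0.026]
 [ 0.547 -0.068  0.034]
 [ 0.594 -0.013  0.067]]
```

Request:
carry_out --pt "0.006 -0.0094 0.002 0.011 0.006 -0.012" --pt "0.02 -0.0094 0.02 0.011 0.006 -0.012" --pt "0.038 -0.0094 0.04 0.011 0.006 -0.012" --pt "0.055 -0.0094 0.06 0.011 0.006 -0.012" --pt "0.072 -0.0094 0.079 0.011 0.006 -0.012"

```text
time: 12.45
tool_pos: [0.5904, -0.0517, 0.0626]
ee_rot: [3.134, -0.886, -0.036]
wrist_force: [-0.0, -0.8, -0.9]
width: 0.0179
finger_force: 30.0
```

```bash
python3 - <<'E'
from h import *
print(get_obs()['wrist_force']);rel(tier(-.055,-.06,.062),40,-2.5)
s=snap('wrist','w4')
E
```

```text
[-0.00643392 -0.78931613 -0.91054383]
g [ 0.5758 -0.051   0.0745] to [ 0.6749 -0.0555  0.062 ] cmd [0.0528, 0.0003, 0.0847] [0.001, -0.014, 0.005] |r|deg 0.8 q [-0.3  -0.2   2.22  0.68  0.32  0.75] w 0.0179 t 12.45
```

View pics/w4.png

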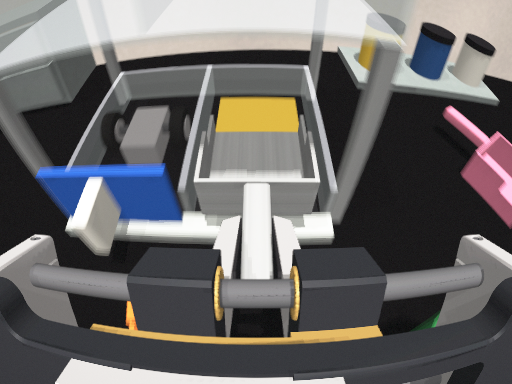

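The wrist view shows the bowl entering the bay, with its sides at about x=197–318 between the divider (≈195) and the outer wall (≈330). The left side looks tighter, so I'll check it numerically.

```bash
python3 - <<'E'
from h import *
s=dict(np.load('w4.npz'));v,u=np.mgrid[0:384,0:512]
dx,dy=u-s['cx'],v-s['cy'];r=np.hypot(dx,dy)+1e-9;th=r/s['fx'];z=s['range_z']
k=np.tan(th)*z/r;P=(np.stack([dx*k,dy*k,z],-1)-s['t'])@s['R']
T=Rt.from_euler('z',-TY).apply((P-TC).reshape(-1,3)).reshape(P.shape)*1000
H=cv2.cvtColor(s['img'],cv2.COLOR_RGB2HSV).astype(int)
ok=(z>0)&(th<1.2)
y=(H[...,0]>20)&(H[...,0]<35)&(H[...,1]>100)&ok&(T[...,2]<20)&(T[...,2]>-10)&(abs(T[...,1]+60)<70)
print('liner',np.percentile(T[y],[2,50,98],axis=0).round())
for row in(100,130,150,170,190):
    t=T[row,170:345];print(row,[tuple(int(a) for a in np.round(t[i])) for i in range(0,175,7) if z[row,170+i]>0])
E
```

```text
liner [[  19. -107.    4.]
 [  49.  -61.    6.]
 [  88.  -14.    7.]]
100 [(85, 55, 4), (85, 45, 4), (83, 35, 5), (82, 25, 5), (82, 16, 5), (31, -4, 41), (72, -4, 11), (81, -12, 4), (80, -21, 5), (77, -30, 7), (79, -39, 5), (78, -48, 6), (79, -57, 5), (78, -66, 6), (79, -75, 6), (79, -83, 6), (80, -93, 5), (81, -102, 5), (82, -111, 4), (71, -118, 12), (28, -117, 44), (95, -142, -3), (93, -151, -1), (92, -160, 0), (96, -171, -2)]
130 [(-21, 24, 43), (-21, 17, 43), (-12, 13, 35), (-26, 1, 46), (-22, -4, 43), (10, -4, 15), (-37, -21, 56), (21, -17, 5), (20, -26, 6), (20, -34, 6), (20, -41, 6), (20, -49, 5), (20, -57, 6), (20, -65, 5), (19, -73, 6), (20, -89, 6), (20, -97, 6), (22, -105, 4), (-43, -100, 62), (5, -117, 20), (-21, -118, 43), (-26, -123, 47), (30, -149, -1), (31, -158, -1)]
150 [(-10, 34, 5), (-22, 22, 16), (-9, 19, 4), (-53, -3, 47), (-34, -4, 28), (-77, -21, 70), (-52, -21, 46), (-47, -27, 40), (-47, -33, 41), (-48, -39, 41), (-47, -45, 40), (-48, -52, 41), (-48, -58, 41), (-47, -64, 40), (-47, -70, 41), (-47, -76, 41), (-47, -83, 41), (-47, -89, 41), (-47, -95, 41), (-60
[... 219 characters left out ...]
, (-71, -35, 41), (-71, -40, 41), (-71, -46, 41), (-71, -52, 41), (-71, -58, 41), (-71, -64, 41), (-71, -70, 41), (-70, -76, 40), (-71, -81, 41), (-71, -87, 41), (-71, -93, 41), (-74, -99, 44), (-94, -99, 68), (-102, -101, 77), (-69, -118, 39), (-75, -122, 46), (-34, -146, -1)]
190 [(-105, 4, 57), (-64, 17, 4), (-96, -3, 46), (-83, -4, 29), (-112, -20, 67), (-112, -25, 67), (-112, -30, 67), (-113, -35, 68), (-112, -39, 67), (-113, -44, 68), (-112, -49, 67), (-121, -54, 78), (-121, -58, 78), (-120, -63, 78), (-120, -67, 77), (-112, -73, 67), (-112, -77, 67), (-113, -82, 68), (-112, -87, 67), (-113, -92, 68), (-112, -97, 67), (-113, -101, 69), (-83, -118, 29), (-97, -118, 47), (-94, -125, 44)]
```

Centred to about 1 mm: scoop y is -18 to -102 in a bay running -3 to -117, and it is level. Continuing in, and watching j5.

Request:
carry_out --pt "0.005 0 0.009 0 -0.003 0.001" --pt "0.01 0 0.018 0 -0.005 0.002" --pt "0.016 0 0.026 0 -0.008 0.003" --pt "0.021 0 0.034 0 -0.01 0.004" --pt "0.026 0 0.042 0 -0.014 0.005"

```text
time: 13.0
tool_pos: [0.6377, -0.0528, 0.0541]
ee_rot: [3.141, -0.869, -0.043]
wrist_force: [-0.1, 0.4, -1.3]
width: 0.018
finger_force: 30.0
```

```bash
python3 - <<'E'
from h import *
print(get_obs()['wrist_force']);rel(tier(-.06,-.06,.06),40,-2.5)
E
```

```text
[-0.10687867  0.44274123 -1.34830448]
g [ 0.6233 -0.0522  0.0662] to [ 0.6699 -0.0553  0.06  ] cmd [0.0254, 0.0011, 0.0397] [0.0, 0.003, 0.0] |r|deg 0.2 q [-0.26 -0.06  2.12  0.63  0.29  0.82] w 0.018 t 13.0
```

Request:
carry_out --pt "0.005 0 0.009 0 0 0" --pt "0.01 0 0.017 0 0 0" --pt "0.016 0.001 0.025 0 0 0" --pt "0.021 0.001 0.033 0 0 0" --pt "0.025 0.001 0.04 0 0.003 0"

```text
time: 13.5
tool_pos: [0.6842, -0.0553, 0.0464]
ee_rot: [3.141, -0.872, -0.042]
wrist_force: [0.3, 0.2, -1.9]
width: 0.0178
finger_force: 30.0
```

```bash
python3 - <<'E'
from h import *
print(get_obs()['wrist_force']);rel(tier(-.056,-.06,.043),40,-2.5)
E
```

```text
[ 0.28460936  0.19146879 -1.89120938]
g [ 0.6698 -0.0547  0.0585] to [ 0.6739 -0.0555  0.043 ] cmd [-0.0092, 0.0006, 0.0132] [-0.0, 0.001, 0.001] |r|deg 0.1 q [-0.24  0.06  2.02  0.64  0.26  0.82] w 0.0178 t 13.5
```

Request:
carry_out --pt "-0.002 0 0.003 0 0 0" --pt "-0.004 0 0.006 0 0 0" --pt "-0.006 0 0.009 0 0 0" --pt "-0.008 0.0005 0.0115 0 0 0" --pt "-0.009 0.0005 0.013 0 0 0"

```text
time: 14.0
tool_pos: [0.686, -0.056, 0.0303]
ee_rot: [-3.141, -0.871, -0.045]
wrist_force: [-20.2, 3.7, 10.1]
width: 0.0179
finger_force: 30.0
```

Request:
carry_out --pt "0 0 0 0 0 0" --pt "0 0 0 0 0 0" --pt "0 0 0 0 0 0" --pt "0 0 0 0 0 0" --pt "0 0 0 0 0 0"

```text
time: 14.5
tool_pos: [0.6858, -0.056, 0.0305]
ee_rot: [-3.14, -0.871, -0.045]
wrist_force: [-14.3, 1.2, 4.5]
width: 0.018
finger_force: 30.0
```

```bash
python3 - <<'E'
from h import *
print(get_obs()['wrist_force']);rel(tier(-.056,-.06,.043),40,-2.5)
E
```

```text
[-14.27235344   1.2217669    4.54539914]
g [ 0.6715 -0.0554  0.0426] to [ 0.6739 -0.0555  0.043 ] cmd [0.0019, 0.0, 0.0016] [0.0, 0.002, -0.001] |r|deg 0.1 q [-0.24  0.09  2.02  0.73  0.23  0.73] w 0.018 t 14.5
```

The 14 N push-back along -x fits the gripper body meeting the front post at tier x=-100. It is under the limit. The scoop's handle end is already at about tier x -87, so I'll ease back 3 mm and release.

Request:
carry_out --pt "-0.001 0 -0.001 0 0 0" --pt "-0.002 0 -0.0025 0 0 0" --pt "-0.002 0 -0.0025 0 0 0" --pt "-0.002 0 -0.0025 0 0 0" --pt "-0.002 0 -0.0025 0 0 0"

```text
time: 15.0
tool_pos: [0.6842, -0.0558, 0.031]
ee_rot: [3.141, -0.871, -0.043]
wrist_force: [-0.7, -0.3, -1.7]
width: 0.0179
finger_force: 30.0
```

```bash
python3 - <<'E'
from h import *
print(get_obs()['wrist_force']);rel(tier(-.06,-.06,.043),40,-2.5)
E
```

```text
[-0.6833873  -0.30035206 -1.66279774]
g [ 0.6698 -0.0551  0.0431] to [ 0.6699 -0.0553  0.043 ] cmd [0.0001, 0.0002, 0.0002] [-0.001, 0.002, 0.001] |r|deg 0.1 q [-0.24  0.08  2.03  0.73  0.23  0.72] w 0.0179 t 15.0
```

Request:
carry_out --pt "-0.0008 0 0.0006 0 0 0" --pt "-0.0015 0 0.0012 0 0 0" --pt "-0.0015 0 0.0012 0 0 0" --pt "-0.0015 0 0.0012 0 0 0" --pt "-0.0015 0 0.0012 0 0 0"

```text
time: 15.5
tool_pos: [0.6848, -0.056, 0.0303]
ee_rot: [3.141, -0.873, -0.043]
wrist_force: [-0.1, 1.6, 1.8]
width: 0.0179
finger_force: 30.0
```

Request:
carry_out --pt "0 0 0 0 0 0" --pt "0 0 0 0 0 0" --pt "0 0 0 0 0 0" --pt "0 0 0 0 0 0" --pt "0 0 0 0 0 0" --jaw 0.45

```text
time: 16.0
tool_pos: [0.6839, -0.0558, 0.0289]
ee_rot: [3.142, -0.871, -0.043]
wrist_force: [0.9, 0.9, -0.3]
width: 0.0421
finger_force: 0.0
```

Request:
carry_out --pt "0 0 -0.01 0 0 0" --pt "0 0 -0.03 0 0 0" --pt "0 0 -0.06 0 0 0" --pt "0 0 -0.095 0 0 0" --pt "0 0 -0.13 0 0 0"

```text
time: 16.5
tool_pos: [0.5834, -0.0514, 0.113]
ee_rot: [3.141, -0.87, -0.043]
wrist_force: [-0.2, -1.5, 0.3]
width: 0.0422
finger_force: 0.0
```

```bash
python3 - <<'E'
from h import *
s=snap('wrist','w5');rel(tier(-.22,.06,.11),50,-2.5)
v,u=np.mgrid[0:384,0:512]
dx,dy=u-s['cx'],v-s['cy'];r=np.hypot(dx,dy)+1e-9;th=r/s['fx'];z=s['range_z']
k=np.tan(th)*z/r;P=(np.stack([dx*k,dy*k,z],-1)-s['t'])@s['R']
T=Rt.from_euler('z',-TY).apply((P-TC).reshape(-1,3)).reshape(P.shape)*1000
np.save('T5.npy',T)
m=(z>0)&(T[...,0]>-130)&(T[...,0]<88)&(abs(T[...,1]+60)<50)&(T[...,2]>12)&(T[...,2]<60)
for lo,hi in((12,60),(42,60),(8,12)):
    q=T[(z>0)&(T[...,0]>-99)&(T[...,0]<88)&(abs(T[...,1]+60)<52)&(T[...,2]>lo)&(T[...,2]<hi)]
    print(lo,hi,len(q),np.percentile(q,[1,50,99],axis=0).round(),cv2.minAreaRect(q[:,:2].astype(np.float32)))
E
```

```text
g [ 0.5687 -0.0508  0.1304] to [0.5153 0.0715 0.11  ] cmd [-0.0562, -0.12, -0.0325] [0.001, -0.18, 0.002] |r|deg 10.3 q [-0.31 -0.32  2.17  0.45  0.47  0.99] w 0.0425 t 16.55
12 60 2714 [[ -88. -101.   13.]
 [ -18.  -61.   42.]
 [  65.  -19.   47.]] ((-8.141212463378906, -60.16495132446289), (161.1970672607422, 84.80899047851562), 0.29360276460647583)
42 60 1361 [[ -87. -101.   42.]
 [ -44.  -61.   45.]
 [  28.  -19.   47.]] ((-28.17394256591797, -59.73949432373047), (84.11707305908203, 120.38643646240234), 89.8495101928711)
8 12 553 [[ -18. -100.    8.]
 [  46.  -59.    8.]
 [  71.  -21.   12.]] ((-4.6266326904296875, -60.48478317260742), (83.90375518798828, 152.58773803710938), 88.10638427734375)
```

View pics/w5.png

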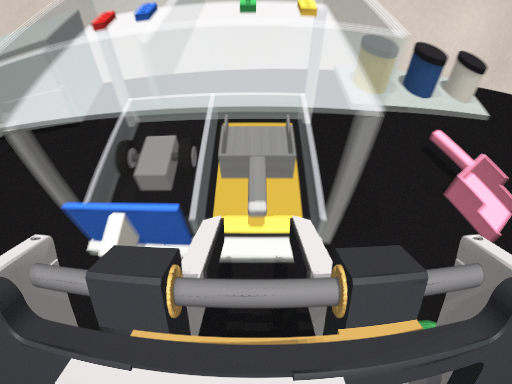

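The scoop lies flat on the liner: tier x -88 to +72, centred at y -60, yaw 0.3°, handle towards the mouth. Next is the gate fin.

Request:
carry_out --pt "-0.011 -0.024 -0.0065 0 -0.036 0" --pt "-0.022 -0.048 -0.013 0 -0.072 0" --pt "-0.034 -0.072 -0.02 0 -0.108 0" --pt "-0.045 -0.096 -0.026 0 -0.144 0" --pt "-0.056 -0.12 -0.0325 0.001 -0.18 0.002"

```text
time: 17.05
tool_pos: [0.5284, 0.0719, 0.0907]
ee_rot: [-3.139, -0.69, -0.045]
wrist_force: [-0.1, 0.6, -0.0]
width: 0.0424
finger_force: 0.0
```

```bash
python3 - <<'E'
from h import *
rel(tier(-.138,.0605,.055),50,-2.5)
E
```

```text
g [0.5165 0.0724 0.1052] to [0.5973 0.0685 0.055 ] cmd [0.0306, 0.0006, 0.0902] [-0.002, 0.008, -0.001] |r|deg 0.5 q [ 0.08 -0.35  2.15 -0.13  0.65  1.77] w 0.0424 t 17.05
```

Request:
carry_out --pt "0.008 0 0.023 0 0.002 0" --pt "0.016 0 0.046 0 0.004 0" --pt "0.024 0 0.068 -0.001 0.006 0" --pt "0.0306 0.0006 0.09 -0.002 0.008 -0.001" --pt "0.0306 0.0006 0.09 -0.002 0.008 -0.001"

```text
time: 17.55
tool_pos: [0.6099, 0.0668, 0.0383]
ee_rot: [3.141, -0.695, -0.044]
wrist_force: [-0.6, -0.2, 0.5]
width: 0.0425
finger_force: 0.0
```

Request:
carry_out --pt "0 0 0 0 0 0" --pt "0 0 0 0 0 0" --pt "0 0 0 0 0 0" --pt "0 0 0 0 0 0" --pt "0 0 0 0 0 0" --jaw 0

```text
time: 18.05
tool_pos: [0.6097, 0.0673, 0.0421]
ee_rot: [-3.141, -0.7, -0.044]
wrist_force: [-4.5, 0.9, 4.3]
width: 0.0136
finger_force: 30.0
```

```bash
python3 - <<'E'
from h import *
o=get_obs();print(o['wrist_force'],o['finger_force'])
rel(tier(-.138,-.060,.055),50,-2.5)
E
```

```text
[-4.54059259  0.86701036  4.28272096] 30.001530647277832
g [0.5976 0.0678 0.0565] to [ 0.592  -0.0519  0.055 ] cmd [-0.0013, 0.1198, 0.0009] [-0.0, -0.002, -0.0] |r|deg 0.1 q [ 0.05 -0.07  2.05 -0.14  0.47  1.77] w 0.0136 t 18.05
```

Request:
carry_out --pt "0 0.012 0 0 0 0" --pt "0 0.028 0 0 0 0" --pt "0 0.046 0 0 0 0" --pt "0 0.064 0 0 0 0" --pt "0 0.08 0 0 0 0"

```text
time: 18.55
tool_pos: [0.6061, -0.0131, 0.0421]
ee_rot: [-3.141, -0.7, -0.044]
wrist_force: [-3.3, 2.2, 4.0]
width: 0.0139
finger_force: 30.0
```

```bash
python3 - <<'E'
from h import *
o=get_obs();print(o['wrist_force'],o['finger_force'])
rel(tier(-.138,-.060,.055),50,-2.5)
E
```

```text
[-3.3106248   2.22660535  3.96110345] 30.002052783966064
g [ 0.594  -0.0126  0.0565] to [ 0.592  -0.0519  0.055 ] cmd [-0.0012, 0.0394, 0.001] [-0.0, -0.002, -0.0] |r|deg 0.1 q [-0.16 -0.1   2.07  0.16  0.47  1.34] w 0.0139 t 18.55
```

Request:
carry_out --pt "0 0.012 0 0 0 0" --pt "0 0.024 0 0 0 0" --pt "0 0.034 0 0 0 0" --pt "0 0.0395 0 0 0 0" --pt "0 0.0395 0 0 0 0"

```text
time: 19.05
tool_pos: [0.6043, -0.0534, 0.0421]
ee_rot: [3.14, -0.7, -0.044]
wrist_force: [-7.4, -0.7, 6.8]
width: 0.0141
finger_force: 30.0
```

```bash
python3 - <<'E'
from h import *
o=get_obs();print(o['wrist_force'],o['finger_force'])
rel(tier(-.138,-.060,.055),50,-2.5)
for n in('side','scene'):
    s=snap(n,n+'9');P=pts(s);H=cv2.cvtColor(s['img'],cv2.COLOR_RGB2HSV).astype(int)
    T=Rt.from_euler('z',-TY).apply((P-TC).reshape(-1,3)).reshape(P.shape)*1000
    m=(s['range_z']>0)&(H[...,0]>100)&(H[...,0]<128)&(H[...,1]>90)&(abs(T[...,0]+108)<15)&(abs(T[...,1])<150)&(T[...,2]>10)&(T[...,2]<95)
    print(n,m.sum(),np.percentile(T[m],[1,50,99],axis=0).round(1))
E
```

```text
[-7.44160125 -0.70403868  6.75641479] 30.001598596572876
g [ 0.5922 -0.0528  0.0565] to [ 0.592  -0.0519  0.055 ] cmd [-0.0012, -0.0009, 0.001] [0.002, -0.002, -0.0] |r|deg 0.1 q [-0.26 -0.1   2.07  0.29  0.5   1.14] w 0.0141 t 19.05
side 274 [[-114.1 -121.7   18.4]
 [-111.5  -84.1   61.1]
 [-106.5   -7.5   83. ]]
scene 55 [[-109.7 -116.1   11.3]
 [-105.8  -47.3   78.7]
 [-102.7    1.2   82. ]]
```

Request:
carry_out --pt "0 -0.001 0 0 0 0" --pt "0 -0.001 0 0 0 0" --pt "0 -0.001 0 0 0 0" --pt "0 -0.001 0 0 0 0" --pt "0 -0.001 0 0 0 0"

```text
time: 19.65
tool_pos: [0.6044, -0.0518, 0.0421]
ee_rot: [3.14, -0.7, -0.043]
wrist_force: [-6.9, -2.0, 6.1]
width: 0.0137
finger_force: 30.0
```

Request:
carry_out --pt "0 0 0 0 0 0" --pt "0 0 0 0 0 0" --pt "0 0 0 0 0 0" --pt "0 0 0 0 0 0" --pt "0 0 0 0 0 0" --jaw 0.45

```text
time: 20.15
tool_pos: [0.6045, -0.0513, 0.041]
ee_rot: [3.141, -0.699, -0.044]
wrist_force: [-0.8, -0.1, 1.3]
width: 0.042
finger_force: 0.0
```

Request:
carry_out --pt "0 0 -0.015 0 0 0" --pt "0 0 -0.04 0 0 0" --pt "0 0 -0.07 0 0 0" --pt "0 0 -0.1 0 0 0" --pt "0 0 -0.125 0 0 0"

```text
time: 20.65
tool_pos: [0.5235, -0.0478, 0.1381]
ee_rot: [3.141, -0.7, -0.043]
wrist_force: [-0.4, -0.8, 0.4]
width: 0.042
finger_force: 0.0
```

Request:
carry_out --pt "0 0 0 0 0 0" --pt "0 0 0 0 0 0" --pt "0 0 0 0 0 0" --pt "0 0 0 0 0 0" --pt "0 0 0 0 0 0"

```text
time: 21.15
tool_pos: [0.524, -0.0477, 0.1352]
ee_rot: [-3.141, -0.697, -0.044]
wrist_force: [-0.5, -0.2, 0.3]
width: 0.0424
finger_force: 0.0
```

```bash
python3 - <<'E'
from h import *
s=snap('wrist','w6');b=snap('side','si6');c=snap('scene','sc6')
v,u=np.mgrid[0:384,0:512]
dx,dy=u-s['cx'],v-s['cy'];r=np.hypot(dx,dy)+1e-9;th=r/s['fx'];z=s['range_z']
k=np.tan(th)*z/r;P=(np.stack([dx*k,dy*k,z],-1)-s['t'])@s['R']
T=Rt.from_euler('z',-TY).apply((P-TC).reshape(-1,3)).reshape(P.shape)*1000
H=cv2.cvtColor(s['img'],cv2.COLOR_RGB2HSV).astype(int)
m=(z>0)&(H[...,0]>100)&(H[...,0]<128)&(H[...,1]>90)&(abs(T[...,0]+108)<15)&(abs(T[...,1])<150)
print('panel',np.percentile(T[m],[1,50,99],axis=0).round(1))
q=T[(z>0)&(T[...,0]>-98)&(T[...,0]<80)&(abs(T[...,1]+60)<52)&(T[...,2]>12)&(T[...,2]<60)]
print('scoop',np.percentile(q,[1,99],axis=0).round(),cv2.minAreaRect(q[:,:2].astype(np.float32)))
o=np.vstack([np.hstack([cv2.resize(c['img'][130:330,130:343],(400,300)),cv2.resize(b['img'][120:300,190:430],(400,300))]),np.hstack([cv2.resize(s['img'],(400,300)),np.zeros((300,400,3),np.uint8)])]);cv2.imwrite('pics/c6.png',o[:,:,::-1])
E
```

```text
panel [[-110.8 -116.1   14.2]
 [-109.5  -60.5   57.1]
 [-105.    -3.1   80.3]]
scoop [[ -80. -102.   13.]
 [  59.  -19.   47.]] ((-5.739723205566406, -60.19392395019531), (151.63551330566406, 84.39739227294922), 0.7174329161643982)
```

View pics/c6.png

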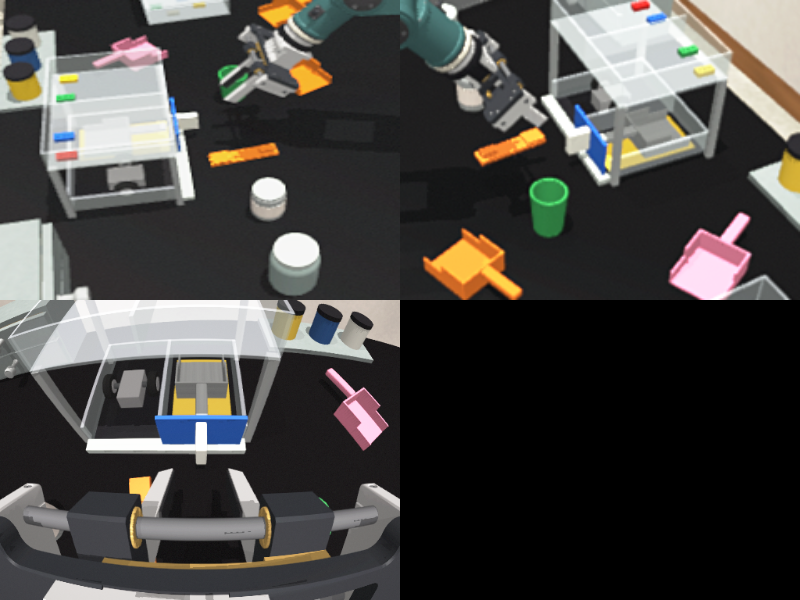

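The gate is centred at y≈-59.6 to -60.5 across the yellow bay, with the scoop flat inside. The other items are undisturbed and the gripper is clear.

```bash
python3 -c "
from bench import *
print(close_job())"
```

```text
the job is handed in; nothing more can be done
None
```

The job is handed in after about 21 s of robot time: the steel scoop lies flat on the yellow liner with its handle towards the mouth, and the blue gate is back across that bay to within about 1 mm. The axle, jar, beaker, tin and brick separator look undisturbed in the final views.

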